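# Reject the tired board clamps

### The job

Some of the four spring clamps on the mat have tired springs, which cannot be seen but only felt by squeezing their tails. Put every weak clamp into the grey scrap bin, leave the sound ones lying where they are, and do not disturb the other things on the bench.

Things in the scene. Friction and masses are not known exactly. Their poses are not given: they have to be found in the camera images.
- clip_a_mid (a point): black plastic spring clamp lying on its side, 93 mm long, 24 mm high; all four look alike, only the hidden springs differ. This point is the pivot pin, half-way up (12 mm over the table). Its +x axis runs along the clamp to the closed jaws (tips 45 mm ahead), -x to the two splayed tails (ends 48 mm behind), z is up. Which clamps are weak changes from run to run
- clip_b_mid (a point): another such clamp, point and axes as for clip_a_mid. Each clamp is squeezed across its y at the tails, 30 mm behind the pin, where they measure 50 mm over the outsides (free tail: 12 to 48 mm behind the pin, 4 mm thick, faces splayed by 9 degrees at rest); fully squeezed, about 32 mm. Mass 42 to 60 g
- clip_c_mid (a point): another such clamp, point and axes as for clip_a_mid. A sound spring pushes back at the tails with about 12 N at the first movement, 22 N half-way and over 30 N fully squeezed, so a 20 N squeeze stalls with the tails about 41 mm wide
- clip_d_mid (a point): another such clamp, point and axes as for clip_a_mid. A weak spring pushes back with about 2 N at the first movement and 6 N fully squeezed, so a 20 N squeeze takes the tails all the way in, to about 32 mm. Let go, the tails of every clamp spring back
- scrap_bin: open grey plastic box, empty at the start, 200 mm along its x, 160 mm along its y, 50 mm high, walls and floor 4 mm, fixed to the table; origin at the centre of its underside, z up; it stands on the left or on the right
- fixture: low black test fixture with a green circuit board on it, 200 x 160 x 48 mm, fixed, on the side opposite the bin; origin at the centre of its underside
- capacitor: upright aluminium can capacitor, 22 mm across, 30 mm high, standing loose among the clamps; origin at the centre of its underside
- jar: paste jar, 52 mm across, 55 mm high, behind the clamps; origin at the centre of its underside
- screwdriver: screwdriver, 170 mm long, lying behind the clamps; origin under its middle
- brush: cleaning brush, 170 mm long, lying behind the clamps; origin under its middle

How it is judged:
At the end, for the whole second after the job is handed in: Weak clamps (weak_1, weak_2; feel which of clip_a to clip_d they are) at rest in the scrap bin, pivot within its walls, underside less than 50 mm up; sound ones (sound_1, sound_2) at rest flat on the mat, pivot within 60 mm of its start (x of weak_1 in the frame of scrap_bin between -0.1 and 0.1 m and y of weak_1 in the frame of scrap_bin between -0.08 and 0.08 m and z of each of weak_1, weak_2 in the frame of scrap_bin below 0.05 m and linear speed of each of weak_1, weak_2, sound_1, sound_2 below 0.03 m/s and x of weak_2 in the frame of scrap_bin between -0.1 and 0.1 m and y of weak_2 in the frame of scrap_bin between -0.08 and 0.08 m and distance of each of sound_1, sound_2 from where it was at the start of the episode below 0.06 m and height (world z) of each of sound_1, sound_2 below 0.015 m and angle between each of sound_1, sound_2's own z axis and vertical below 0.3 rad); the robot touches nothing.
It fails at once if a bystander (capacitor, jar, screwdriver or brush) is moved by more than 40 mm (distance of any of capacitor, jar, screwdriver, brush from where it was at the start of the episode above 0.04 m).
It also fails if it takes over 61 s, if anything falls off the work surface, if the arm or the gripper's body presses on something with over 40 N, if the wrist force passes 120 N, or if a joint passes its speed limit or range.

### The arm

A 6-joint arm with a two-finger parallel gripper is mounted at the origin on the work surface. World frame = base frame: x ahead of the robot, y to its left, z up, the work surface at z = 0. Lengths are in m, angles in rad, forces in N, time in s.
With the tool pointing down it reaches from about 0.275 to 0.75 m from the base axis. Payload 10.2 kg.
Tool frame: the origin (TCP) lies midway between the tips of the shut fingers; the grasp point (between the pads) lies 19 mm behind it (env.hold_point_z is the distance from the TCP to the grasp point, in m); z points along the fingers, y is the line along which they close (so a half turn about z gives the same grasp; the last joint's range is limited). The gripper opens to 85 mm and grips with 20 to 120 N. Pads are 22 mm wide; open, the fingers measure 114 mm over their backs; the gripper's body (76 mm by 85 mm) begins 54 mm behind the grasp point. The pads swing forward as they close: fully open they stand 13 mm farther back than shut.
Start: joints at [1.016, 0.313, 1.498, -0, 1.331, -0.223], TCP at [0.171, 0.496, 0.194] pointing down, gripper open.
Joint ranges: [-2.94, 2.94], [-0.97, 2.17], [0.19, 2.56], [-1.23, 4.37], [0.02, 3.11], [-2.88, 2.88]. Speed limits (rad/s): [2.39, 2.39, 3.01, 3.14, 3.14, 3.14].

### API

Orientations are given as a unit quaternion [x, y, z, w].
In Python, from bench import env, kinematics, monitor, eyes, job gives the robot as it stands. The module is installed in compiled form; this text tells all that it offers. Calls block until the motion is done:
- env.reach(position, orientation): joint-space move of the TCP to a pose.
- env.movel(position, velocity=0.15, frame=None, guard=None): straight line of the TCP; frame=None keeps the orientation; velocity is the mean speed in m/s. With guard (N) it stops when the force on the tool has changed by that much, and returns True; else False.
- env.set_joints(angles): joint-space move.
- env.release() and env.close_gripper(effort=None): open the fingers fully, or close them until they stop; effort is the grip in N (None keeps the last).
- env.hold(seconds).
- kinematics.ik(position, orientation): joint angles nearest the present ones, or None.
- monitor.sense(): the state.
- eyes.grab_frame(name): name is "side" or "top" or "wrist"; returns a dict with "frame" (384x512x3 uint8, red, green, blue), "mtx" (3x3 intrinsics, pixels), "k1" (the pictures are not rectified: a ray, as slopes to the right and down, at radius r is drawn at 1 + k1 r^2 times it, then the intrinsics apply), "view" (4x4, takes a point from world to camera coordinates). Camera axes: x right, y down, z forward; pixel columns grow to the right and rows downward; lengths in m; the calibration is good to about 2 mm. A picture is of the moment at which its call begins. There is no depth.
A pose or a line that the arm cannot do raises env.MotionError and nothing moves.
- job.hand_in(): hands the job in; it is judged then, once.
The state is a dict: "clock": time; "joints": joint angles; "qvel": joint speeds; "joint_efforts": joint torques, N m; "position": TCP position; "ee_rot": TCP orientation; "contact_force": force on the tool from outside, world axes, zero at the start; "ft_torque": the same for the moment, N m; "finger_gap": opening from 0.0 (shut) to 1.0 (fully open); "gripper_force": force on a finger pad.
Only numpy, scipy, OpenCV 4.12 (cv2) and the standard library are available. Lean on these libraries where they do the work, as an engineer would, in place of code of your own. Each camera call takes 0.05 s, during which the arm holds its last target. There are 200 camera calls.

## Working session

There is one attempt and no reset: what is moved stays moved. The work goes in short steps, each a Python script; the robot and the scene stay as the last script left them, time stands still between calls to the robot, and variables do not carry over. Pictures are saved under pics/ and viewed, at most 10 in all, crops included, and the job is handed in when it is done.

```bash
mkdir -p pics; python3 - <<'E'
from bench import env, kinematics, monitor, eyes, job
import cv2,pickle
d={}
for n in ("top","side"):
    f=eyes.grab_frame(n); d[n]=f
    cv2.imwrite(f"pics/{n}0.png",cv2.resize(f["frame"][:,:,::-1],(800,600),interpolation=cv2.INTER_CUBIC))
pickle.dump(d,open("f0.pkl","wb"))
s=monitor.sense();print(s["clock"],s["position"],s["ee_rot"],s["finger_gap"],env.hold_point_z)
print(d["top"]["view"],d["top"]["mtx"],d["top"]["k1"])
E
```

```text
0.1 [0.17086529 0.49611778 0.19369099] [ 1.65106181e-01  9.86275622e-01 -5.47410194e-04 -2.16855926e-04] 1.0024776593248539 0.0187
[[-0.01647174 -0.99985879  0.00332931  0.00354124]
 [-0.99097426  0.01588215 -0.13310809  0.62147062]
 [ 0.13303642 -0.00549178 -0.99109593  1.21695029]
 [ 0.          0.          0.          1.        ]] [[405.58072976   0.         254.37906097]
 [  0.         405.58072976 194.57451003]
 [  0.           0.           1.        ]] 0.0002843524224796861
```

View pics/top0.png

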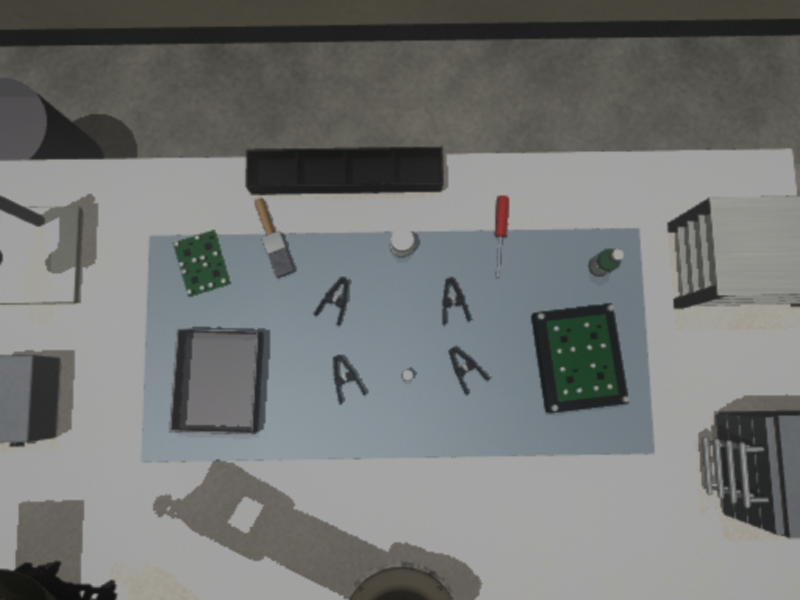

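The top view shows the bin on the left (≈220,380), the fixture on the right, and four A-shaped clamps at about (335,300), (455,300), (349,378) and (467,370) with jaws pointing up the picture. The capacitor is at (407,375). Next I segment the clamps.

```bash
cat > h.py <<'E'
import numpy as np, cv2
def world(f,uv,z):
    K,V=f["mtx"],f["view"]; R,t=V[:3,:3],V[:3,3]
    uv=np.atleast_2d(uv).astype(float)
    d=(uv-[K[0,2],K[1,2]])/[K[0,0],K[1,1]]
    x=d/(1+f["k1"]*(d**2).sum(1,keepdims=True))
    r=np.c_[x,np.ones(len(x))]@R; c=-R.T@t
    return c+r*((z-c[2])/r[:,2])[:,None]
def clips(f,thr=60):
    g=f["frame"].max(2); out=[]
    n,l,st,ce=cv2.connectedComponentsWithStats((g<thr).astype(np.uint8),connectivity=8)
    for i in range(1,n):
        if not 80<st[i,4]<400: continue
        v,u=np.nonzero(l==i); p=world(f,np.c_[u,v],0.016)[:,:2]
        if not(0.25<p[:,0].mean()<0.75 and abs(p[:,1].mean())<.3): continue
        m=p.mean(0); a=np.linalg.svd(p-m,full_matrices=False)[2][0]
        if a[0]<0:a=-a
        b=np.array([-a[1],a[0]])
        s=(p-m)@a; w=(p-m)@b; lo,hi=s.min(),s.max()
        back=s<lo+.02; mid=(w[back].max()+w[back].min())/2
        fr=s>hi-.015; mf=(w[fr].max()+w[fr].min())/2
        piv=m+a*((lo+hi)/2+.0015)+b*(mid+mf)/2
        yaw=np.arctan2(a[1],a[0])+np.arctan2(mf-mid,hi-lo-.0175)
        out.append(dict(piv=piv,yaw=yaw,len=hi-lo,wid=np.ptp(w[back]),dpca=np.degrees(np.arctan2(mf-mid,hi-lo-.0175)),px=ce[i],area=st[i,4]))
    return out
E
python3 - <<'E'
import pickle,cv2,numpy as np
from h import *
d=pickle.load(open("f0.pkl","rb"));f=d["top"]
for t in (45,60,75):
    for c in clips(f,t): print(t,c["piv"].round(4),round(np.degrees(c["yaw"]),1),round(c["dpca"],1),c["len"].round(4),c["wid"].round(4),c["px"].round(),c["area"])
s=512/800
for n,u,z in (("bin TL",(180,330),.05),("bin TR",(268,330),.05),("BL",(172,431),.05),("BR",(259,433),.05),("cap",(408,375),.03),("jar",(403,240),.055),("drv",(499,275),.01),("brush",(284,274),.01)): print(n,world(f,np.array(u)*s,z)[0].round(3))
cv2.imwrite("pics/crop.png",cv2.resize(f["frame"][165:270,190:325,::-1],None,fx=5.5,fy=5.5,interpolation=cv2.INTER_NEAREST))
E
```

```text
60 [0.6387 0.1184] -24.5 3.9 0.0912 0.0525 [215. 190.] 149
60 [ 0.6324 -0.1183] 8.4 -6.2 0.0901 0.0514 [290. 190.] 136
60 [0.4766 0.2743] -2.4 0.3 0.1979 0.0092 [165. 244.] 221
60 [ 0.4974 -0.1366] 32.4 0.5 0.0878 0.0521 [296. 234.] 131
60 [0.4913 0.1063] 18.1 1.7 0.0654 0.0407 [219. 238.] 86
75 [0.6388 0.118 ] -25.0 1.9 0.0908 0.0554 [215. 191.] 194
75 [ 0.6338 -0.1196] 7.4 -1.3 0.0897 0.0533 [290. 191.] 184
75 [ 0.4975 -0.1371] 33.4 0.3 0.0898 0.0547 [297. 234.] 192
75 [0.4819 0.1012] 19.0 1.3 0.0884 0.0537 [220. 240.] 164
bin TL [0.576 0.42  0.05 ]
bin TR [0.573 0.248 0.05 ]
BL [0.381 0.43  0.05 ]
BR [0.375 0.263 0.05 ]
cap [ 0.481 -0.025  0.03 ]
jar [ 0.748 -0.02   0.055]
drv [ 0.682 -0.216  0.01 ]
brush [0.691 0.225 0.01 ]
```

View pics/crop.png

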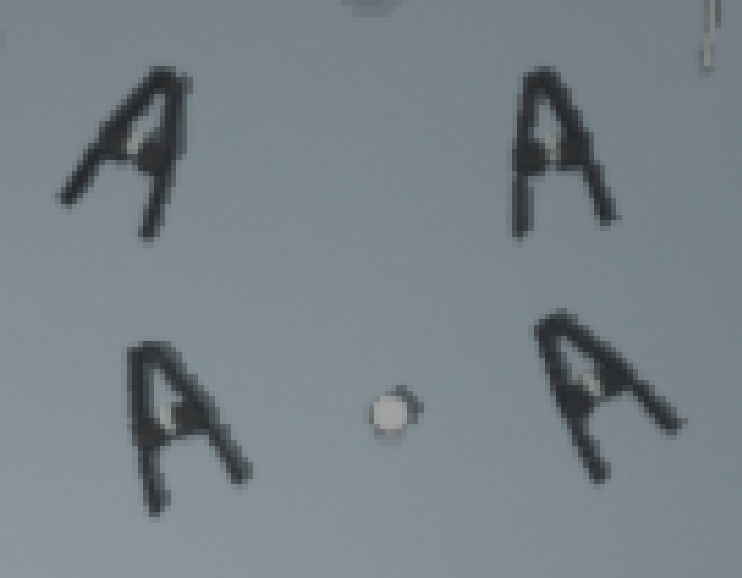

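The crop confirms the four clamps: bright pivot pins, closed jaws up, and fitted lengths of 88–91 mm against a nominal 93. I'll test the first clamp, the near-left one.

```bash
cat > r.py <<'E'
from bench import env, kinematics, monitor, eyes, job
import numpy as np
from scipy.spatial.transform import Rotation as Ro
C={1:(.6388,.1180,-25),2:(.6338,-.1196,7.4),3:(.4819,.1012,19),4:(.4975,-.1371,33.4)}
def quat(yaw):
    y=np.array([-np.sin(yaw),np.cos(yaw),0]); z=np.array([0,0,-1.]); x=np.cross(y,z)
    qs=[Ro.from_matrix(np.c_[s*x,s*y,z]).as_quat() for s in (1,-1)]
    return qs
def goto(x,y,z,yaw):
    js=monitor.sense()["joints"]; best=None
    for q in quat(np.radians(yaw)):
        k=kinematics.ik([x,y,z],q)
        if k is not None:
            c=np.abs(np.array(k)-js).max()
            if best is None or c<best[0]: best=(c,q)
    env.reach([x,y,z],best[1]); return best[1]
def show(t):
    s=monitor.sense(); print(t,"t=%.2f"%s["clock"],s["position"].round(4),"gap %.3f"%s["finger_gap"],"gf",np.round(s["gripper_force"],1),"F",np.round(s["contact_force"],1))
    return s
def test(i,z=.004):
    px,py,a=C[i]; r=np.radians(a); x,y=px-.03*np.cos(r),py-.03*np.sin(r)
    goto(x,y,.09,a); show("above")
    print("guard",env.movel([x,y,z],velocity=.15,guard=15)); show("down")
    env.close_gripper(20); s=show("squeezed %d"%i)
    return x,y,s["finger_gap"]
E
python3 - <<'E'
from r import *
test(3)
import cv2
cv2.imwrite("pics/side1.png",eyes.grab_frame("side")["frame"][:,:,::-1])
E
```

```text
above t=1.93 [0.4535 0.092  0.0901] gap 0.999 gf 0.0 F [-0.7  0.1  1. ]
guard False
down t=2.66 [0.454  0.0916 0.0047] gap 1.003 gf 0.0 F [-0.  -0.1  0.3]
squeezed 3 t=3.42 [0.4535 0.0914 0.004 ] gap 0.001 gf 0.0 F [ 0.3 -0.7 -0.2]
```

View pics/side1.png

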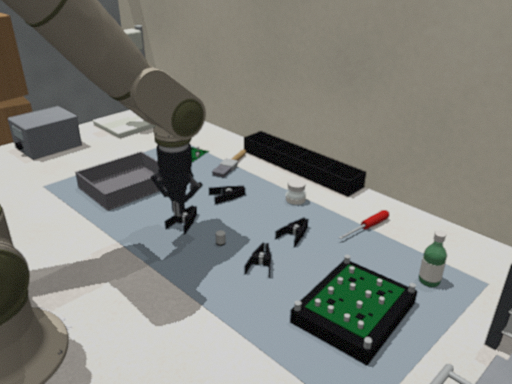

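The gripper shut completely (gap 0), so the pads missed the tails. I'll zoom in on the side and top views.

```bash
python3 - <<'E'
from r import *
from h import *
f=eyes.grab_frame("side"); t=eyes.grab_frame("top"); w=eyes.grab_frame("wrist")
a=cv2.resize(f["frame"][170:250,140:260,::-1],(480,320),interpolation=cv2.INTER_CUBIC)
b=cv2.resize(t["frame"][200:270,190:270,::-1],(320,280),interpolation=cv2.INTER_CUBIC); b=cv2.copyMakeBorder(b,0,40,0,0,0)
c=cv2.resize(w["frame"][:,:,::-1],(364,273))
o=np.zeros((600,800,3),np.uint8); o[:320,:480]=a; o[:320,480:]=b; o[320:593,:364]=c
cv2.imwrite("pics/z1.png",o)
print(Ro.from_quat(monitor.sense()["ee_rot"]).as_matrix().round(2))
E
```

```text
[[ 0.95  0.33 -0.  ]
 [ 0.33 -0.95 -0.  ]
 [-0.   -0.   -1.  ]]
```

View pics/z1.png

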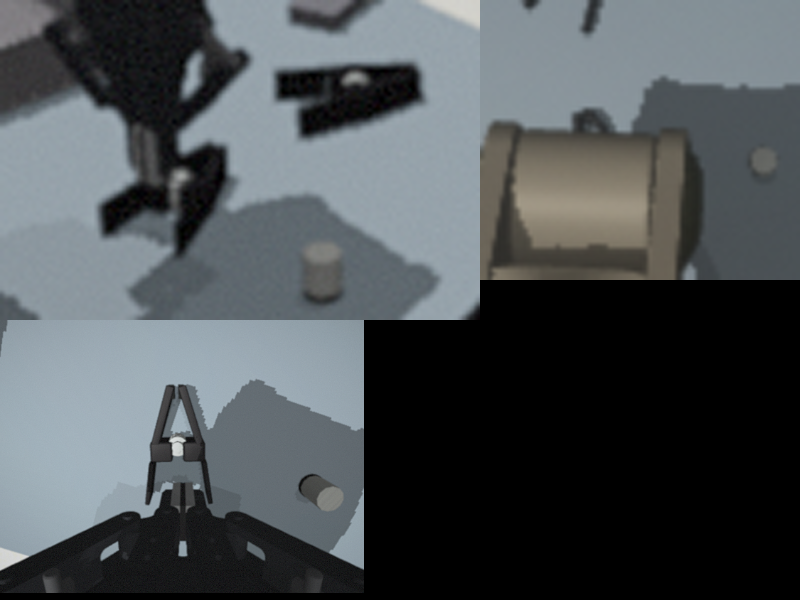

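```bash
python3 - <<'E'
from r import *
from h import *
s=monitor.sense(); print(s["clock"])
R=Ro.from_quat(s["ee_rot"]).as_matrix()
f=eyes.grab_frame("wrist"); sc=512/364
def proj(f,p):
    p=f["view"][:3,:3]@p+f["view"][:3,3]; d=p[:2]/p[2]; d=d*(1+f["k1"]*d@d); return (f["mtx"][:2,:2]@d+f["mtx"][:2,2])
print("tcp",proj(f,s["position"])/sc,"cap top centre",proj(f,np.array([.481,-.025,.03]))/sc)
for n,u,z in (("pin",(178,446-320),.024),("jawtip",(176,386-320),.024),("tailL",(149,502-320),.024),("tailR",(210,502-320),.024)):
    p=world(f,np.array(u)*sc,z)[0]; print(n,p.round(4),"tool frame",(R.T@(p-s["position"])).round(4))
t=eyes.grab_frame("side")
print("side tcp zoom px",(proj(t,s["position"])-[140,170])*4)
E
```

```text
3.625
tcp [182.22294528 156.12125516] cap top centre [332.9726955  181.47539144]
pin [0.4823 0.1046 0.024 ] tool frame [ 0.0315 -0.0031 -0.02  ]
jawtip [0.5226 0.1197 0.024 ] tool frame [ 0.0745 -0.0043 -0.02  ]
tailL [0.4308 0.112  0.024 ] tool frame [-0.0148 -0.0269 -0.02  ]
tailR [0.4468 0.0654 0.024 ] tool frame [-0.0148  0.0224 -0.02  ]
side tcp zoom px [156.20635087 227.53611366]
```

The clamp is where I measured it, so the fingers rode over the tails because the open tips stand higher. I'll retry lower.

```bash
python3 - <<'E'
from r import *
s=monitor.sense();p=s["position"]
env.movel([p[0],p[1],.06],velocity=.2); env.release(); show("open")
C[3]=(.4819,.1028,19)
import r
x,y,g=test(3,z=-.001)
E
```

```text
open t=4.94 [0.4535 0.0914 0.06  ] gap 1.003 gf 0.0 F [0.7 0.8 0.1]
above t=5.19 [0.4544 0.0931 0.0912] gap 0.999 gf 0.0 F [ 0.2 -0.2 -1. ]
guard False
down t=5.95 [ 0.4538  0.093  -0.0007] gap 0.995 gf 0.0 F [ 0.3 -0.5  0.3]
squeezed 3 t=6.72 [ 0.4535  0.093  -0.001 ] gap 0.000 gf 0.0 F [-0.8  0.1  0.9]
```

```bash
cat > look.py <<'E'
from r import *
from h import *
import sys
def look(name,sx,sy,wz=True):
    f=eyes.grab_frame("side"); w=eyes.grab_frame("wrist")
    a=cv2.resize(f["frame"][sy:sy+60,sx:sx+80,::-1],(400,300),interpolation=cv2.INTER_CUBIC)
    c=cv2.resize(w["frame"][60:300,100:420,::-1],(400,300),interpolation=cv2.INTER_CUBIC)
    cv2.imwrite(name,np.hstack([a,c]))
E
python3 - <<'E'
from look import *
look("pics/z2.png",140,180)
E
```

```text
(no output)
```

View pics/z2.png

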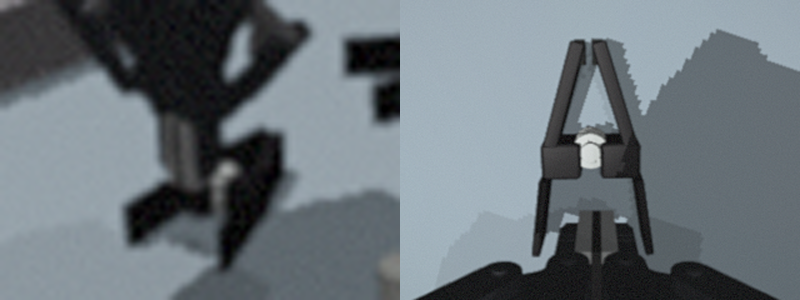

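In the left half the shut fingertips (≈200,190) end above the mat, while the projected TCP falls at ≈(195,234). The true tips therefore sit higher than the reported TCP. I'll measure this by touching down with a guard, with the fingers shut between the tails.

```bash
python3 - <<'E'
from r import *
from h import *
f=eyes.grab_frame("side"); s=show("now"); p=s["position"]
for z in (0,.01,.02,.03): print(z,world(f,(180,218),z)[0].round(4))
try: print(env.movel([p[0],p[1],-.035],velocity=.04,guard=5))
except env.MotionError as e: print("ME",e)
show("touch")
E
```

```text
now t=6.87 [ 0.4535  0.093  -0.001 ] gap 0.004 gf 0.0 F [ 0.1 -0.7  0.3]
0 [0.483  0.1259 0.    ]
0.01 [0.4738 0.1131 0.01  ]
0.02 [0.4645 0.1003 0.02  ]
0.03 [0.4552 0.0875 0.03  ]
False
touch t=7.87 [ 0.4537  0.093  -0.0348] gap 0.005 gf 0.0 F [ 0.   0.4 -0.8]
```

```bash
python3 - <<'E'
from look import *
look("pics/z3.png",140,180); show("n"); print(monitor.sense()["joint_efforts"])
E
```

```text
n t=7.97 [ 0.4537  0.093  -0.0348] gap 0.000 gf 0.0 F [ 0.4 -0.   0.1]
[-5.40718014e-03 -4.02868438e+01 -1.59541351e+01  3.54129440e-05
 -2.64925875e-04  7.40044698e-05]
```

View pics/z3.png

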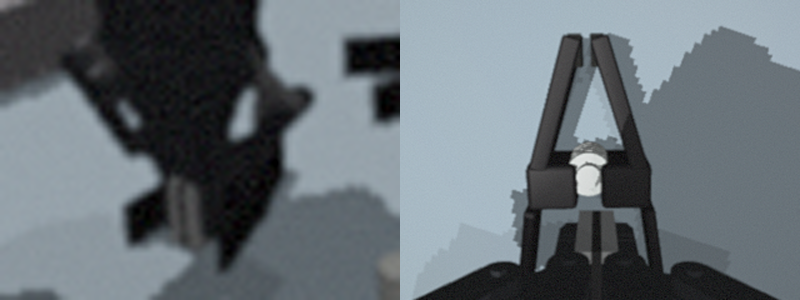

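The tip is now at about (195,245), roughly at table level, so the real fingertips are about 34 mm above the reported TCP. I'll finish the touch-off gently.

```bash
python3 - <<'E'
from r import *
p=monitor.sense()["position"]
print(env.movel([p[0],p[1],-.05],velocity=.02,guard=5)); s=show("touch")
env.movel([p[0],p[1],s["position"][2]+.004],velocity=.05); show("up")
E
```

```text
True
touch t=8.29 [ 0.4538  0.093  -0.0371] gap -0.002 gf 3.4 F [-1.5 -0.6  6.2]
up t=8.54 [ 0.4539  0.093  -0.0329] gap -0.002 gf 0.0 F [-0.1  0.2  0.2]
```

```bash
sed -i 's/^def test(i,z=.004)/Z0=-.0365\ndef test(i,z=Z0+.002)/; s/goto(x,y,.09,a)/goto(x,y,Z0+.08,a)/; s/3:(.4819,.1012,19)/3:(.4819,.1045,19)/' r.py
python3 - <<'E'
from r import *
p=monitor.sense()["position"]
env.movel([p[0],p[1],Z0+.05],velocity=.2); env.release(); show("open")
test(3)
E
```

```text
open t=9.71 [0.4539 0.093  0.0135] gap 0.994 gf 0.0 F [-0.2 -0.1  0. ]
above t=9.96 [0.4545 0.0948 0.0447] gap 0.997 gf 0.0 F [0.1 0.5 0.3]
guard False
down t=10.62 [ 0.4537  0.0947 -0.0343] gap 1.000 gf 0.0 F [ 0.7 -0.2  0.5]
squeezed 3 t=11.16 [ 0.4544  0.0947 -0.0333] gap 0.374 gf 19.9 F [-3.3 -0.2 12.6]
```

Gap 0.374 × 85 ≈ 32 mm, so clamp 3 is weak. I'll carry it to the bin.

```bash
cat >> r.py <<'E'
def bin_it(gx,gy,yaw=-3,drop=.016):
    p=monitor.sense()["position"]
    env.close_gripper(40)
    env.movel([p[0],p[1],Z0+.10],velocity=.2); s=show("lifted")
    if s["finger_gap"]<.3: print("LOST"); return
    goto(gx,gy,Z0+.10,yaw); show("over bin")
    print("guard",env.movel([gx,gy,Z0+drop],velocity=.15,guard=12)); show("in bin")
    env.release()
    env.movel([gx,gy,Z0+.09],velocity=.25); show("out")
E
sed -i 's/z=Z0+.002/z=Z0+.0035/' r.py
python3 - <<'E'
from r import *
bin_it(.402,.345)
test(1)
E
```

```text
lifted t=12.02 [0.4538 0.0947 0.0626] gap 0.362 gf 39.2 F [ 0.   0.1 -1.2]
over bin t=13.02 [0.4021 0.3442 0.0628] gap 0.362 gf 39.2 F [ 0.7 -0.1 -1.3]
guard False
in bin t=13.72 [ 0.4027  0.3449 -0.0198] gap 0.360 gf 39.2 F [-0.2  0.5 -0.6]
out t=14.75 [0.4021 0.3451 0.054 ] gap 1.002 gf 0.0 F [-0.2  0.1  0.3]
above t=15.90 [0.6108 0.1319 0.0433] gap 0.999 gf 0.0 F [ 0.5 -0.3  0.4]
guard False
down t=16.56 [ 0.6121  0.1311 -0.0321] gap 0.997 gf 0.0 F [1.  0.3 0.5]
squeezed 1 t=17.04 [ 0.6125  0.1308 -0.0313] gap 0.514 gf 19.1 F [-2.5  1.7  8.8]
```

Clamp 1 stalled at about 43 mm with 19 N, so it is sound. On to the others.

```bash
python3 - <<'E'
from r import *
def up():
    env.release(); p=monitor.sense()["position"]; env.movel([p[0],p[1],Z0+.08],velocity=.25)
up()
n=0
for i in (2,4):
    x,y,g=test(i)
    if .33<g<.41: bin_it(.482,.339,drop=.020); n+=1
    elif .45<g<.56: up()
    else: print("ODD"); break
    if n==1: break
show("end")
E
```

```text
above t=18.99 [ 0.6038 -0.1224  0.0428] gap 1.000 gf 0.0 F [-0.3  0.8  0.2]
guard False
down t=19.65 [ 0.6047 -0.1233 -0.0322] gap 0.996 gf 0.0 F [ 0.7 -0.  -0.2]
squeezed 2 t=20.13 [ 0.6049 -0.1238 -0.0313] gap 0.509 gf 19.2 F [-2.1  0.3  7.5]
above t=21.73 [ 0.4727 -0.1537  0.0431] gap 0.999 gf 0.0 F [ 0.7 -0.4  0.8]
guard False
down t=22.38 [ 0.4732 -0.1537 -0.0326] gap 0.999 gf 0.0 F [ 1.5 -0.1  0.4]
squeezed 4 t=22.92 [ 0.4733 -0.1542 -0.0316] gap 0.370 gf 19.0 F [-2.2  0.3 11.5]
lifted t=23.77 [ 0.4727 -0.1539  0.0626] gap 0.354 gf 39.1 F [-0.1 -0.3 -0.9]
over bin t=25.56 [0.4823 0.3383 0.0633] gap 0.354 gf 39.1 F [ 0.1  0.5 -0.6]
guard True
in bin t=26.04 [ 0.4829  0.3382 -0.008 ] gap 0.358 gf 42.6 F [-0.6 -0.1  0.9]
out t=27.02 [0.4823 0.3392 0.0545] gap 1.001 gf 0.0 F [-0.3  0.6 -0.7]
end t=27.02 [0.4823 0.3392 0.0545] gap 1.001 gf 0.0 F [-0.3  0.6 -0.7]
```

Two clamps are weak (3 and 4) and two sound (1 and 2). The second one touched early in the bin, so I'll move the arm clear and look.

```bash
python3 - <<'E'
from r import *
from h import *
p=monitor.sense()["position"]
env.movel([p[0],p[1],.15],velocity=.25); env.set_joints([0.2,0.0,1.6,0,1.5,-.2]); show("clear")
f=eyes.grab_frame("top"); t=eyes.grab_frame("side")
for c in clips(f,75): print(c["piv"].round(4),round(np.degrees(c["yaw"]),1),c["len"].round(3),c["area"])
a=cv2.resize(f["frame"][140:290,100:300,::-1],(800,600),interpolation=cv2.INTER_CUBIC)[:,:]
b=cv2.resize(t["frame"][130:220,60:180,::-1],(300,225),interpolation=cv2.INTER_CUBIC); a[375:,500:]=b
cv2.imwrite("pics/end.png",a)
E
```

```text
clear t=28.48 [0.3772 0.1953 0.2962] gap 1.002 gf 0.0 F [-0.3  0.1 -0.3]
[0.6388 0.1174] -21.0 0.091 181
[ 0.6333 -0.1208] 9.6 0.09 181
```

View pics/end.png

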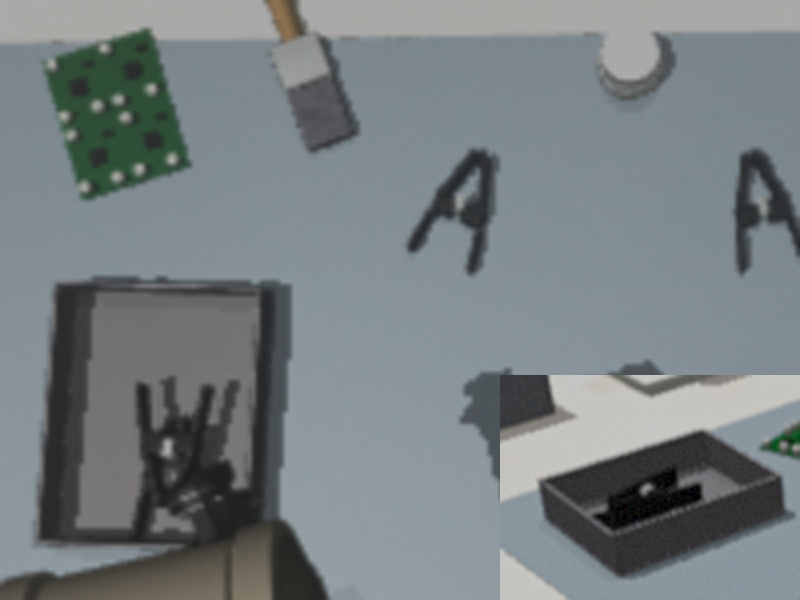

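The end view shows both weak clamps in the bin, the second lying on the first at about (170,450) with both below the rim in the inset. The sound clamps are within 2 mm of their starts, and the brush and jar look untouched. I'll check that everything is still, then hand in.

```bash
python3 - <<'E'
from r import *
import pickle
f0=pickle.load(open("f0.pkl","rb"))["side"]["frame"].astype(int)
a=eyes.grab_frame("side")["frame"].astype(int); env.hold(1.5); b=eyes.grab_frame("side")["frame"].astype(int)
print("bin motion",np.abs(a-b)[130:220,60:180].max(),"capacitor/drv/jar change",[int(np.abs(b-f0)[s].max()) for s in (np.s_[228:246,213:228],np.s_[205:242,338:392],np.s_[180:206,284:308])])
show("t"); print(job.hand_in())
E
```

```text
bin motion 25 capacitor/drv/jar change [64, 25, 9]
t t=30.18 [0.3771 0.1951 0.2975] gap 0.999 gf 0.0 F [ 0.3 -0.5  0.6]
the job is handed in; nothing more can be done
None
```

I felt all four clamps, put the two weak ones (near-left and near-right) in the scrap bin, left the two sound ones within 2 mm of their starts, and handed in at about 30 s; no verdict came back, and the last before/after images showed a change around the capacitor (possibly shadow) and slight differences in the bin, neither of which I checked.

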